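Take the capacitor card off its display peg

ROBOT

A 6-joint arm with a two-finger parallel gripper is mounted at the origin on the work surface. World frame = base frame: x ahead of the robot, y to its left, z up, the work surface at z = 0. Lengths are in m, angles in rad, forces in N, time in s.
With the tool pointing down it reaches from about 0.375 to 0.925 m from the base axis. Payload 5.7 kg.
Tool frame: the origin (TCP) lies between the finger pads; the fingertips stand 14 mm ahead of it and the grasp point (between the pads) lies 5 mm behind it; z points along the fingers, x is the direction in which the jaws open and shut, and the axes are right-handed (so a half turn about z gives the same grasp; the last joint's range is limited). The gripper opens to 88 mm and grips with 3 to 60 N. Pads are 20 mm wide; open, the fingers measure 115 mm over their backs; the gripper's body (75 mm by 178 mm) begins 61 mm behind the grasp point.
Start: joints at [1.036, 0.359, 1.51, -0, 1.272, -0.115], TCP at [0.245, 0.548, 0.237] pointing down, gripper open.
Joint ranges: [-2.97, 2.97], [-1.01, 2.36], [0.21, 2.38], [-0.96, 4.11], [0.2, 2.71], [-2.98, 2.98]. Speed limits (rad/s): [2.39, 2.39, 3.14, 3.14, 3.14, 3.14].

INTERFACE

Orientations are given as a unit quaternion [x, y, z, w].
In Python, from bench import goto, move_linear, set_joints, open_jaws, gripper_close, dwell, ik, capture, calibration, PlanningError, finish_job, get_t, get_joints, get_qvel, get_joint_torque, get_tool_pos, get_tool_rot, get_contact_force, get_ft_torque, get_finger_gap gives the robot as it stands. Calls block until the motion is done:
- goto(position, orientation): joint-space move of the TCP to a pose.
- move_linear(position, rate=0.15, frame=None): straight line of the TCP; frame=None keeps the orientation; rate is the mean speed in m/s.
- set_joints(angles): joint-space move.
- open_jaws() and gripper_close(force=None): open the fingers fully, or close them until they stop; force is the grip in N (None keeps the last).
- dwell(seconds).
- ik(position, orientation): joint angles nearest the present ones, or None.
- capture(name): name is "side" or "top" or "wrist"; returns the picture (420x560x3 uint8, red, green, blue); there is no depth.
- calibration(name): a dict with "fx", "fy", "cx", "cy" (pixels), "rvec" (rotation vector, rad) and "tvec" (3), from world to camera coordinates, as OpenCV has them; the wrist camera has in their place "tool_from_camera" (4x4, takes a point from camera to tool coordinates, whose origin is the TCP and whose axes are the tool frame's). Camera axes: x right, y down, z forward; pixel columns grow to the right and rows downward; lengths in m; the calibration is good to about 2 mm. A picture is of the moment at which its call begins: read the wrist's pose just before it. calibration takes no time and is no camera call.
A pose or a line that the arm cannot do raises PlanningError and nothing moves.
- finish_job(): hands the job in, once; it reports no verdict.
Readings, each from a call of its own:
- get_t(): time.
- get_joints(): joint angles.
- get_qvel(): joint speeds.
- get_joint_torque(): joint torques, N m.
- get_tool_pos(): TCP position.
- get_tool_rot(): TCP orientation.
- get_contact_force(): force on the tool from outside, world axes, zero at the start.
- get_ft_torque(): the same for the moment, N m.
- get_finger_gap(): finger opening in m.
Only numpy, scipy, OpenCV 4.12 (cv2) and the standard library are available. Lean on these libraries where they do the work, as an engineer would, in place of code of your own. Each camera call takes 0.05 s, during which the arm holds its last target.

TASK

The opened generator needs a new capacitor. Take the card with the round metal can off its peg on the spares rack, lifting its grey header to clear the peg's upturned tip as you slide it off, and set it down upright on the floor of the empty bay of the metal job tray. Leave the cards with the square relay and the finned heat sink hanging where they are, and don't let the capacitor card fall over or drop.

Things in the scene. Friction and masses are not known exactly. Their poses are not given: they have to be found in the camera images.
- capacitor_card: Card (all mm) with a round metal can (40 dia x 68) through its foot; stands by itself; about 0.2 kg. Origin: underside centre; z up; x through the thickness. Heights above origin: card 64 wide, 5 thick to 83; hang slot 24 wide, 83 to 127; grey header (pick end) 10 thick (x), 40 wide (y), 127 to 167. Hangs 46 above the bench, slot's top edge on a 6 peg along its x, tip to -x (robot side).
- relay_card: Bystander on another peg: same card, but a square grey box (40 x 42 x 62 mm) with a dial; same origin and axes. All three pegs of the fixed rack are alike, parallel, 115 mm apart, cards in any order. A peg's end, 45 to 55 in front (-x) of a card's centre, turns up 16 mm above the peg's top: lift a card 16 to 38 (best 27) and slide it 75 towards -x to be clear.
- heatsink_card: Bystander on another peg: same card, but a finned aluminium block (40 x 56 x 51 mm); same origin and axes. The rack's bar, which the pegs stand out from, lies 59 to 81 behind (+x of) the cards' centres; its top and the two posts' tops are 178 above the bench.
- empty_bay (a point): Centre of the inner floor, 4 mm above the bench, of the empty bay of the fixed metal tray (160 x 270, walls 4 thick, 24 high). Bay inside: 152 (x) by 126 (y); z up. The tray's other bay, to -y, holds a black relay socket. Loose clutter on the bench is at most 42 tall.

How it is judged:
By the outcome, as a careful person would: the job done as asked, in the order asked, and still so for the second after the job is handed in, with the robot touching nothing.
It also fails if it takes over 40 s, if anything falls off the work surface, if the arm or the gripper's body presses on something with over 40 N, if the wrist force passes 120 N, or if a joint passes its speed limit or range.

## Working session

There is one attempt and no reset: what is moved stays moved. The work goes in short steps, each a Python script; the robot and the scene stay as the last script left them, time stands still between calls to the robot, and variables do not carry over. Pictures are saved under pics/ and viewed, and the job is handed in when it is done.

```bash
mkdir -p pics; ls
python3 - <<'E'
from bench import *
import cv2
for n in("side","top","wrist"):
    im=capture(n); cv2.imwrite(f"pics/{n}0.png",im[:,:,::-1])
    print(n,calibration(n))
print(get_t(),get_tool_pos(),get_tool_rot(),get_finger_gap())
E
```

```text
pics
side {'fx': 488.4347159906642, 'fy': 488.4347159906642, 'cx': 276.0982156592033, 'cy': 214.7714433801294, 'rvec': array([ 2.05722915, -0.75705108,  0.37110126]), 'tvec': array([-0.4395348 ,  0.27941843,  0.63975247])}
top {'fx': 429.6634157412236, 'fy': 429.6634157412236, 'cx': 275.83061937629674, 'cy': 210.61870467000756, 'rvec': array([ 2.11123802, -2.12520842,  0.16021354]), 'tvec': array([0.00089043, 0.56022406, 0.73619543])}
wrist {'fx': 374.1220351939829, 'fy': 374.1220351939829, 'cx': 275.3641915440483, 'cy': 210.19649091335717, 'tool_from_camera': array([[ 9.99999187e-01,  7.58876961e-04,  1.02469102e-03,
         2.40569395e-04],
       [-9.91699201e-04,  9.68012180e-01,  2.50901248e-01,
        -6.89666539e-02],
       [-8.01510207e-04, -2.50902060e-01,  9.68012146e-01,
        -1.49533610e-01],
       [ 0.00000000e+00,  0.00000000e+00,  0.00000000e+00,
         1.00000000e+00]])}
0.15 [0.24428245 0.54745349 0.23598795] [ 8.38934076e-01  5.44232575e-01 -6.52454996e-04  3.08129451e-04] 0.08773060501567381
```

View pics/side0.png

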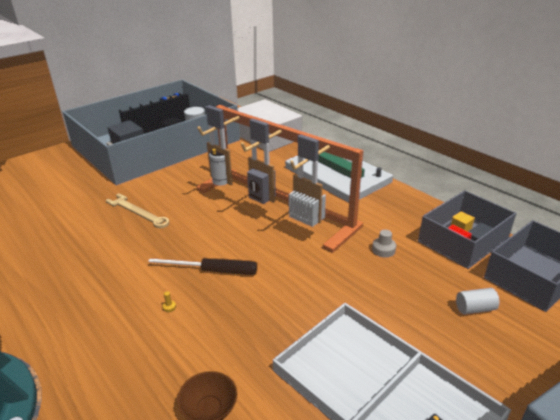

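View pics/top0.png

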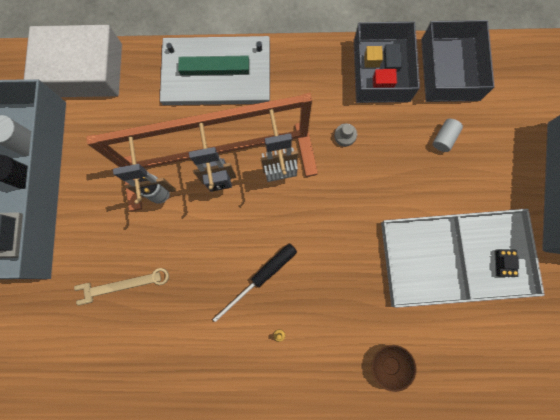

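View pics/wrist0.png

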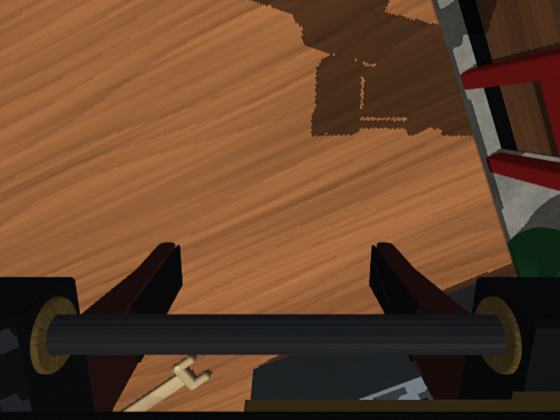

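Run:
```python
import cv2
t=cv2.imread("pics/top0.png");s=cv2.imread("pics/side0.png")
cv2.imwrite("pics/tz.png",cv2.resize(t[90:220,80:330],(800,416),interpolation=cv2.INTER_CUBIC))
cv2.imwrite("pics/sz.png",cv2.resize(s[90:230,180:370],(800,590),interpolation=cv2.INTER_CUBIC))
cv2.imwrite("pics/tt.png",cv2.resize(t[200:315,375:550],(800,526),interpolation=cv2.INTER_CUBIC))
```

```text
(no output)
```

View pics/tz.png

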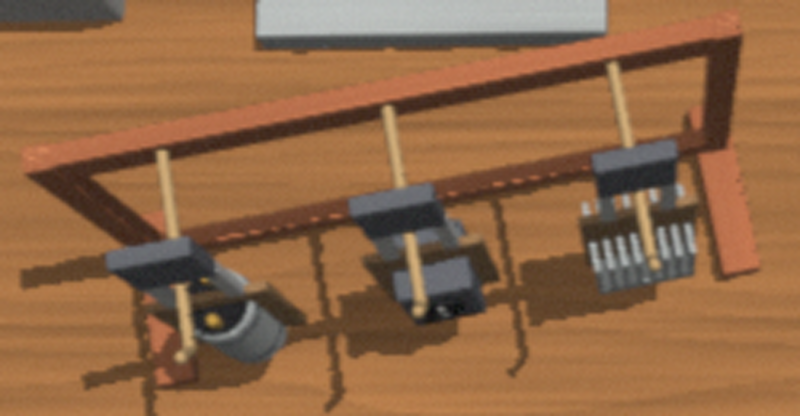

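View pics/sz.png

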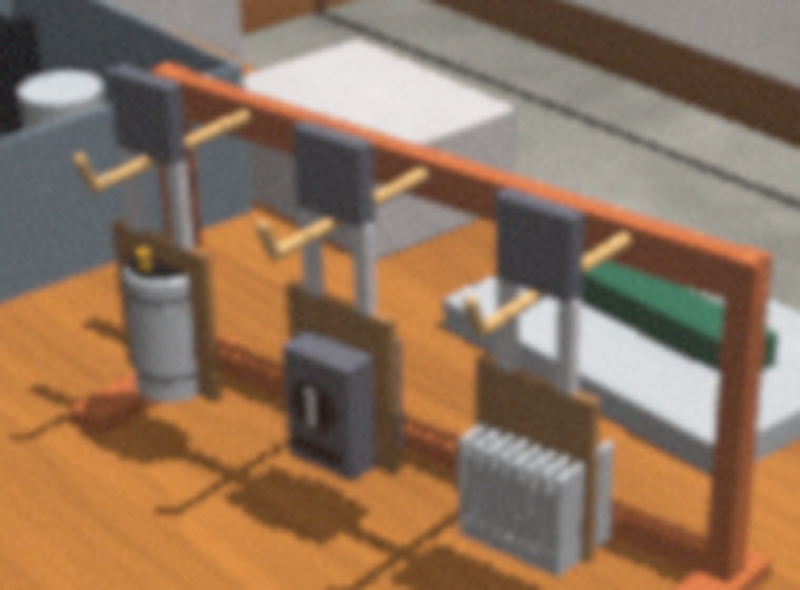

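View pics/tt.png

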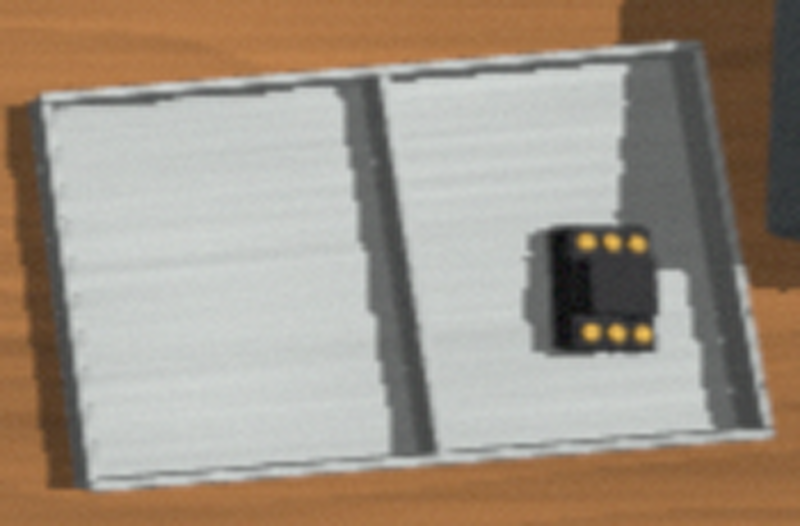

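```bash
cat > h.py <<'E'
import numpy as np, cv2
from bench import *
from scipy.spatial.transform import Rotation as R
def cam(n,tp=None,tr=None):
    c=calibration(n);K=np.array([[c['fx'],0,c['cx']],[0,c['fy'],c['cy']],[0,0,1]])
    if n=='wrist':
        T=np.eye(4);T[:3,:3]=R.from_quat(tr).as_matrix();T[:3,3]=tp
        M=np.linalg.inv(T@c['tool_from_camera']);return K,M[:3,:3],M[:3,3]
    return K,R.from_rotvec(c['rvec']).as_matrix(),np.array(c['tvec'])
def proj(C,P):
    K,Rm,t=C;return cv2.projectPoints(np.array(P,float).reshape(-1,1,3),cv2.Rodrigues(Rm)[0],t,K,None)[0][:,0]
def ray(C,p,z):
    K,Rm,t=C;o=-Rm.T@t;d=Rm.T@np.linalg.inv(K)@np.array([p[0],p[1],1.]);return o+d*(z-o[2])/d[2]
def unz(q,s,o): return (np.array(q,float)+.5)/s-.5+np.array(o)
E
python3 - <<'E'
from h import *
C=cam('top');S=cam('side')
for q in [(155,254),(393,199),(635,153)]: print(ray(C,unz(q,3.2,(80,90)),.213))
for q in [(40,97),(698,43),(772,435),(90,488)]: print('tray',ray(C,unz(q,4.571,(375,200)),.024))
for q in [(385,80),(430,455)]: print('div',ray(C,unz(q,4.571,(375,200)),.024))
# side: header front-face corners z .213/.173
for q in [(145,115),(333,173),(538,245)]: print('side hdr centre',ray(S,unz(q,800/190,(180,90)),.193))
E
```

```text
[0.59557828 0.21158104 0.213     ]
[0.6206771  0.10168283 0.213     ]
[ 0.64150675 -0.01065575  0.213     ]
tray [ 0.54356164 -0.20304813  0.024     ]
tray [ 0.56359965 -0.47043808  0.024     ]
tray [ 0.40687279 -0.48263868  0.024     ]
tray [ 0.38739174 -0.21519649  0.024     ]
div [ 0.54941468 -0.34312474  0.024     ]
div [ 0.39966062 -0.34899583  0.024     ]
side hdr centre [0.59885893 0.22171179 0.193     ]
side hdr centre [0.62460423 0.10851205 0.193     ]
side hdr centre [ 0.64376973 -0.00632168  0.193     ]
```

```bash
cat >> h.py <<'E'
def down(yaw):
    x=np.array([-np.sin(yaw),np.cos(yaw),0]);y=np.array([np.cos(yaw),np.sin(yaw),0])
    return R.from_matrix(np.c_[x,y,[0,0,-1]]).as_quat()
E
python3 - <<'E'
from h import *
print(ik([.597,.213,.3],down(.204)),ik([.47,-.275,.2],down(.075)))
goto([.585,.211,.31],down(.204))
p,r=get_tool_pos(),get_tool_rot()
im=capture('wrist');np.savez('w1.npz',p=p,r=r)
cv2.imwrite('pics/w1.png',im[:,:,::-1]);print(p,r,get_t())
E
```

```text
[ 2.33791219e-01  3.61377762e-01  1.34743070e+00 -4.44089210e-16
  1.43278419e+00 -1.54100511e+00] [-6.56264949e-01  3.16934823e-01  1.67548108e+00 -4.44089210e-16
  1.14917675e+00 -2.30206128e+00]
[0.58449679 0.21177725 0.30983649] [ 6.31203124e-01  7.75617509e-01 -3.08239915e-05 -3.08421299e-04] 1.9667
```

View pics/w1.png

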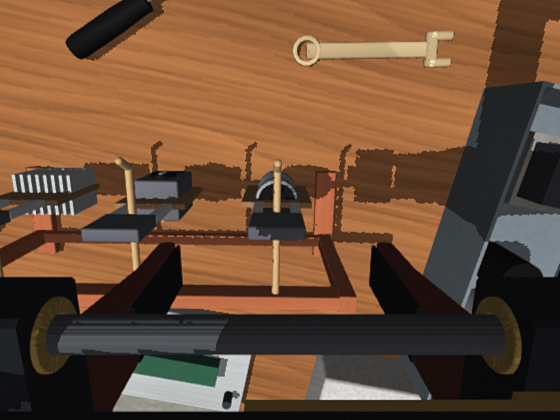

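Run:
```python
import cv2
t=cv2.imread("pics/w1.png");t0=cv2.imread("pics/top0.png");s=cv2.imread("pics/side0.png")
cv2.imwrite("pics/w1z.png",cv2.resize(t[150:310,70:310],(800,533),interpolation=cv2.INTER_CUBIC))
a=cv2.resize(t0[140:210,100:160],(480,560),interpolation=cv2.INTER_CUBIC)
b=cv2.resize(s[95:155,190:230],(320,480),interpolation=cv2.INTER_CUBIC)
b=cv2.copyMakeBorder(b,0,80,0,0,0); cv2.imwrite("pics/ab.png",cv2.hconcat([a,b]))
```

```text
(no output)
```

View pics/w1z.png

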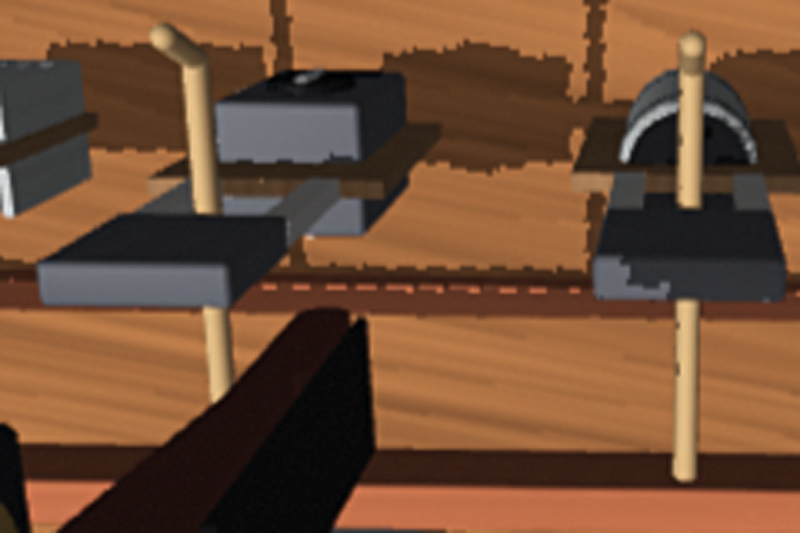

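View pics/ab.png

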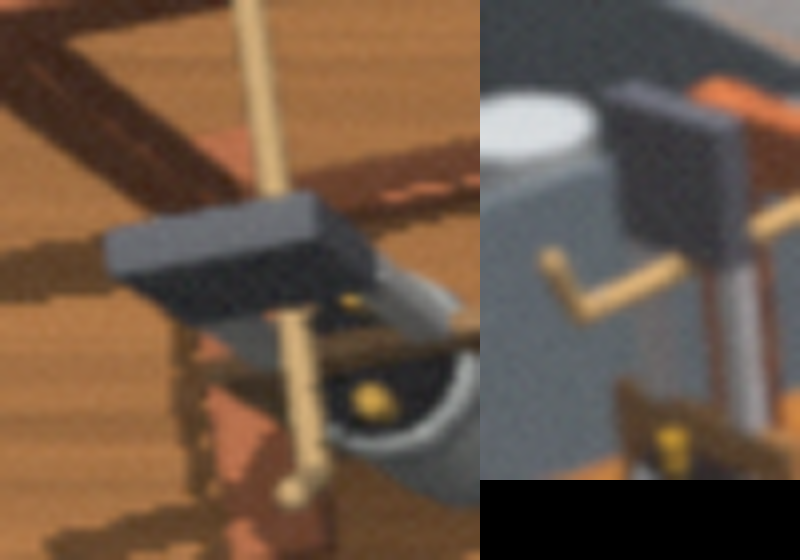

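```bash
cat > fit.py <<'E'
from h import *
from scipy.optimize import least_squares
d=np.load('w1.npz');W=cam('wrist',d['p'],d['r']);T=cam('top');S=cam('side')
f,b=-.005,.005;t,u=.213,.173
obs=[(W,3.3333,(70,150),[((598,255),(f,-.02,t)),((780,257),(f,.02,t)),((595,298),(b,-.02,t)),((785,298),(b,.02,t)),((607,208),(f,-.02,u)),((768,208),(f,.02,u)),
 ((40,262),(f,-.135,t)),((232,265),(f,-.095,t)),((43,303),(b,-.135,t)),((230,307),(b,-.095,t))]),
(T,8,(100,140),[((105,235),(b,.02,t)),((312,192),(b,-.02,t)),((115,275),(f,.02,t)),((318,235),(f,-.02,t)),((375,270),(f,-.02,u))]),
(S,8,(130,95),[((612,95),(f,.02,t)),((722,128),(f,-.02,t)),((625,240),(f,.02,u)),((722,262),(f,-.02,u))])]
def res(v,sel=(0,1,2),dz=0):
    c,s=np.cos(v[2]),np.sin(v[2]);o=[]
    for i in sel:
        C,sc,off,L=obs[i]
        P=[(v[0]+c*p[0]-s*p[1],v[1]+s*p[0]+c*p[1],p[2]) for q,p in L]
        o.append(proj(C,P)-np.array([unz(q,sc,off) for q,p in L]))
    return np.concatenate(o).ravel()
for sel in [(0,1,2),(0,),(1,),(2,)]:
    r=least_squares(lambda v:res(v,sel),[.597,.213,.2]);print(sel,r.x,np.sqrt(np.mean(r.fun**2)))
E
python3 fit.py
```

```text
(0, 1, 2) [0.59593769 0.21580272 0.21239213] 1.2220971314141447
(0,) [0.59563468 0.21583256 0.2145695 ] 1.0253721112792595
(1,) [0.59664487 0.21516889 0.23196199] 1.0816620052897992
(2,) [0.60171796 0.22220566 0.16054662] 0.8834983986546618
```

Run:
```python
from h import *
x,y,a=.596,.2158,.212
goto([x,y,.29],down(a))
move_linear([x,y,.189],rate=.1)
print(get_tool_pos(),get_contact_force(),get_t())
gripper_close(30); dwell(.2)
print(get_finger_gap(),get_contact_force(),get_tool_pos())
p=get_tool_pos()
cv2.imwrite('pics/s2.png',capture('side')[:,:,::-1]);
move_linear([p[0],p[1],p[2]+.027],rate=.08)
print(get_finger_gap(),get_contact_force(),get_tool_pos(),get_t())
cv2.imwrite('pics/s3.png',capture('side')[:,:,::-1])
a=cv2.imread('pics/s2.png')[70:270,160:400];b=cv2.imread('pics/s3.png')[70:270,160:400]
cv2.imwrite('pics/s23.png',cv2.resize(cv2.hconcat([a,b]),(800,333),interpolation=cv2.INTER_CUBIC))
```

```text
[0.59654745 0.21595362 0.18976593] [1.14250584 0.43678688 0.25182332] 3.375
0.039985022293945016 [-0.05701433 -0.27812612  0.62559934] [0.59607123 0.21574077 0.18903936]
0.03975260441170882 [-1.06347468  0.36372675 -1.57775021] [0.59627886 0.21584165 0.21654591] 4.9167
```

View pics/s23.png

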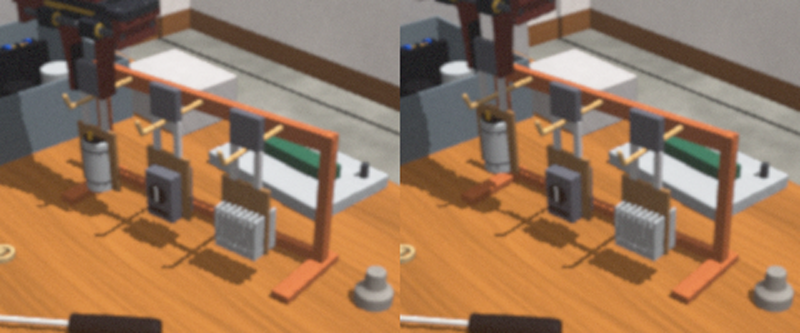

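The capacitor card is gripped (gap 40 mm) and lifted. The other two cards have not moved. Next I slide it off the peg.

Run:
```python
from h import *
a=.212;p=get_tool_pos()
e=[p[0]-.11*np.cos(a),p[1]-.11*np.sin(a)]
move_linear([*e,.216],rate=.12)
print(get_finger_gap(),get_contact_force(),get_tool_pos(),get_t())
move_linear([*e,.27],rate=.15)
print(get_finger_gap(),get_contact_force(),get_tool_pos(),get_t())
cv2.imwrite('pics/s4.png',capture('side')[:,:,::-1]);cv2.imwrite('pics/t4.png',capture('top')[:,:,::-1])
a=cv2.imread('pics/s4.png');b=cv2.imread('pics/t4.png')
cv2.imwrite('pics/st4.png',cv2.resize(cv2.hconcat([a,b]),(800,300),interpolation=cv2.INTER_AREA))
```

```text
0.040083247520295934 [ 0.53238588  0.53756485 -3.12577692] [0.48932089 0.19273238 0.21620894] 6.0333
0.04004945896125714 [ 0.36177528  0.48536606 -3.00816532] [0.4885944  0.19259801 0.26969224] 6.5417
```

View pics/s4.png

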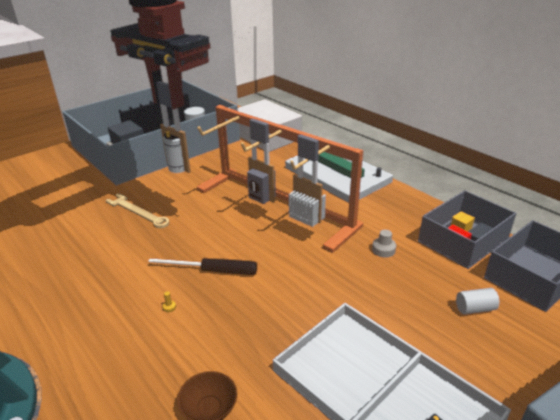

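View pics/t4.png

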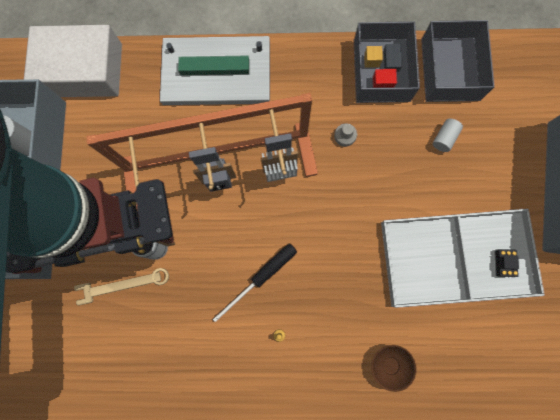

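Run:
```python
from h import *
move_linear([.44,0,.27],rate=.2)
goto([.470,-.275,.25],down(.075))
print(get_finger_gap(),get_contact_force(),get_tool_pos(),get_t())
cv2.imwrite('pics/s5.png',capture('side')[:,:,::-1]);cv2.imwrite('pics/t5.png',capture('top')[:,:,::-1])
```

```text
0.04019590772367971 [ 0.51983635  0.31150719 -2.43665428] [ 0.47009576 -0.27350369  0.24988574] 8.8583
```

View pics/s5.png

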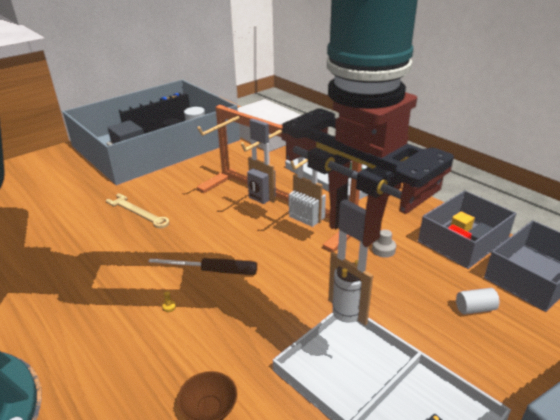

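View pics/t5.png

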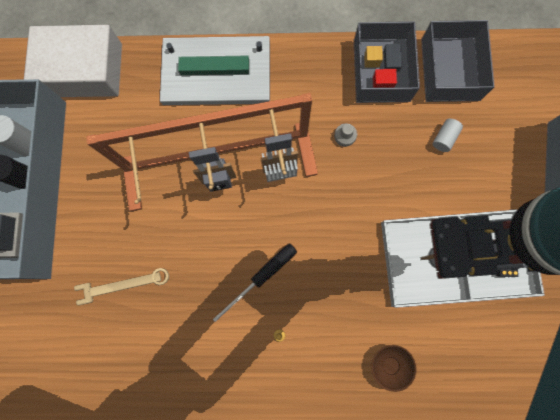

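Run:
```python
from h import *
x,y=.470,-.275
move_linear([x,y,.153],rate=.1); dwell(.2)
f0=get_contact_force()[2];print(f0,get_tool_pos(),get_t())
z=.153
while z>.1425:
    z-=.001; move_linear([x,y,z],rate=.02); dwell(.05)
    f=get_contact_force()[2]; print(round(z,4),get_tool_pos()[2],f)
    if f-f0>2.5: break
print(get_t(),get_contact_force(),get_ft_torque())
cv2.imwrite('pics/s6.png',capture('side')[:,:,::-1])
```

```text
-1.8909161578074776 [ 0.47032628 -0.27527139  0.15360703] 10.275
0.152 0.1520049858355325 -2.2894117756505024
0.151 0.15092485216371926 -2.5803614554084855
0.15 0.14995868322569664 -3.3885237441717773
0.149 0.1489602495650703 -2.5017030172270442
0.148 0.14795217598963192 -1.9681907582436278
0.147 0.14723579567061168 1.124271980252765
12.075 [0.16347876 0.32620001 1.12427198] [0.14465483 0.11369217 0.01234198]
```

View pics/s6.png

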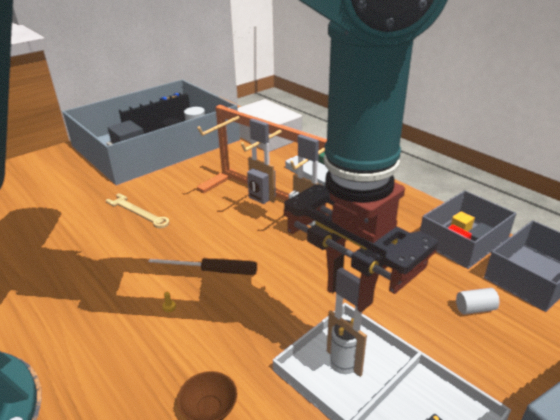

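Contact came at the expected height (TCP at 0.147), and the card stands on the bay floor. I'll release it and back off straight up.

Run:
```python
from h import *
open_jaws(); dwell(.3)
print(get_finger_gap(),get_contact_force())
p=get_tool_pos()
move_linear([p[0],p[1],.26],rate=.1)
goto([.45,0.0,.30],down(.0))
dwell(.3)
print(get_contact_force(),get_t(),get_tool_pos())
cv2.imwrite('pics/s7.png',capture('side')[:,:,::-1]);cv2.imwrite('pics/t7.png',capture('top')[:,:,::-1])
```

```text
0.08840316745033067 [ 1.01553363 -0.3359298  -0.40027751]
[-0.24664529 -0.60805688 -0.03757269] 15.9667 [ 0.45020986 -0.00074031  0.29979784]
```

View pics/s7.png

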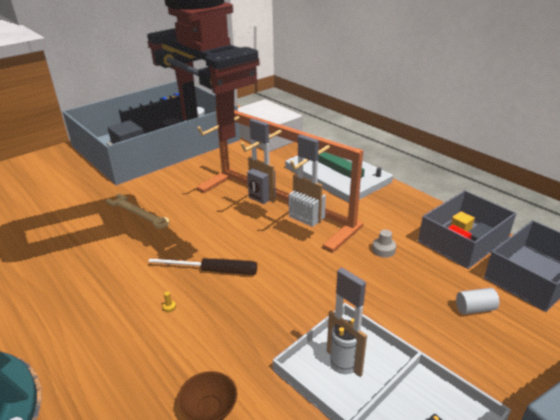

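View pics/t7.png

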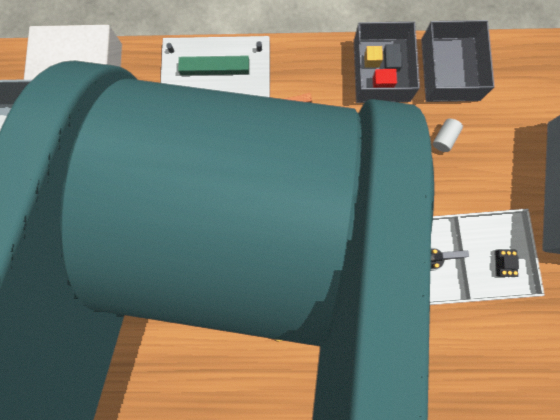

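The card stands upright in the empty bay (side view, can at about (345, 348)). The relay card (260, 160) and heat-sink card (307, 175) still hang on their pegs, and the robot is clear.

```bash
python3 -c "
from bench import *
finish_job();print(get_t())"
```

```text
the job is handed in; nothing more can be done
the job is handed in; nothing more can be done
```

The capacitor card is off its peg and standing upright on the floor of the tray's empty bay, and I have handed the job in.

- **Pick:** I gripped the grey header across its 40 mm width and lifted it 27 mm. I then slid the card about 110 mm toward the robot to clear the peg's upturned tip.
- **Placing:** I lowered the card in 1 mm steps. It touched the bay floor at the expected height (TCP at 0.147 m), then I released it and backed straight up.
- **Last checks:** The final side picture shows the card upright in the bay, and the relay and heat-sink cards still on their pegs. The robot was clear of everything, with contact force near zero. The clock read 16.0 s of the 40 s allowed just before I handed in.
- **Disagreements:** When locating the card, the side camera alone put it about 6 mm from where the wrist and top views did. I used the combined fit, and the grasp matched it. In the last top picture the arm hid the rack and half the tray, so the final state rests mainly on the side view.

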